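# Shut the T-handled air valve in the covered valve box

## Robot

A 6-joint arm with a two-finger parallel gripper is mounted at the origin on a cart in front of the work surface, level with it; the furniture and walls round the work are solid. World frame = base frame: x ahead of the robot, y to its left, z up, the work surface at z = 0. Lengths are in m, angles in rad, forces in N, time in s.
With the tool pointing down it reaches from about 0.325 to 0.775 m from the base axis. Payload 9.3 kg.
Tool frame: the origin (TCP) lies midway between the tips of the shut fingers; the grasp point (between the pads) lies 19 mm behind it; z points along the fingers, y is the line along which they close (so a half turn about z gives the same grasp; the last joint's range is limited). The gripper opens to 85 mm and grips with 20 to 120 N. Pads are 22 mm wide; open, the fingers measure 114 mm over their backs; the gripper's body (76 mm by 85 mm) begins 54 mm behind the grasp point. The pads swing forward as they close: fully open they stand 13 mm farther back than shut.
Start: joints at [1.085, 0.259, 0.021, 1.334, 0, 1.418], TCP at [0.18, 0.52, 0.231] pointing down, gripper open.
Joint ranges: [-3.04, 3.04], [-0.91, 1.82], [-1.04, 1.36], [-1.92, 1.95], [-1.52, 1.45], [-3.14, 3.14]. Speed limits (rad/s): [2.22, 2.22, 2.79, 3.14, 3.14, 3.14].

## Interface

Orientations are given as a unit quaternion [x, y, z, w].
In Python, from bench import arm gives the robot as it stands. Calls block until the motion is done:
- arm.move_ptp(position, orientation): joint-space move of the TCP to a pose.
- arm.move_l(position, speed=0.15, attitude=None): straight line of the TCP; attitude=None keeps the orientation; speed is the mean speed in m/s.
- arm.move_joints(angles): joint-space move.
- arm.move_gripper(opening, grasp_force=None): finger opening in m; grasp_force is the grip in N (None keeps the last); returns when the fingers have stopped.
- arm.pause(seconds).
- arm.inverse_kinematics(position, orientation): joint angles nearest the present ones, or None.
- arm.sense(): the state.
- arm.read_camera(name): name is "scene" or "top" or "wrist"; returns a dict with "image" (480x640x3 uint8, red, green, blue), "fov_y" (degrees; the focal length in pixels is half the picture's height over the tangent of half this angle, whatever the lens; pixels are square), "cx", "cy" (the principal point, pixels), "dist" ([k1, k2, p1, p2, k3] as OpenCV has them; the pictures are not rectified), "camera_from_world" (4x4, takes a point from world to camera coordinates). Camera axes: x right, y down, z forward; pixel columns grow to the right and rows downward; lengths in m; the calibration is good to about 2 mm. A picture is of the moment at which its call begins. There is no depth.
A pose or a line that the arm cannot do raises arm.PlanningError and nothing moves.
- arm.finish_job(): hands the job in; it is judged then, once.
The state is a dict: "t": time; "joint_pos": joint angles; "qd": joint speeds; "joint_efforts": joint torques, N m; "position": TCP position; "orientation": TCP orientation; "wrist_force": force on the tool from outside, world axes, zero at the start; "moment": the same for the moment, N m; "width": finger opening in m; "grasp_force": force on a finger pad.
Only numpy, scipy, OpenCV 4.12 (cv2) and the standard library are available. Lean on these libraries where they do the work, as an engineer would, in place of code of your own. Each camera call takes 0.05 s, during which the arm holds its last target. There are 200 camera calls.

## Task

The air line to the spray gun must be turned off at the valve box on the counter. First push the box's sliding cover all the way open to the left by its finger lip, then push the valve handle with the T-shaped end clockwise until it is shut, square across its pipe; leave the plain bar handle as it is. Use only the fingertips or the outside of the fingers, gently: grip and lift nothing, do not force anything, leave the cover open, and do not disturb the things standing around.

Things in the scene. Friction and masses are not known exactly. Their poses are not given: they have to be found in the camera images.
- valve_box: open-topped plywood box fixed to the counter, 146 (its x) by 256 mm (its y) outside, walls 10 mm thick, 64 mm high; aluminium rails along front and back reach 78 mm. Origin: centre of its underside. y axis: the way the cover slides open, to the robot's left; x axis: to its back, where two hose barbs stick out. Valve pivots lie at y = -52 and +40 mm, x = 30 mm; which valve is where varies
- cover (a joint): how far the plywood cover is slid open, m: 0 covers the box, starts at 0 to 0.02, end stop at 0.23. Slides along +y of the box in rails that keep it from lifting; about 3 N moves it and it stays where left. Plate 126 x 254 mm, top face 73 mm above the counter; open, it juts out to the left of the box
- lip (a point): middle of the right-hand (-y of the box) face of the upright finger lip on top of the cover, 87 mm above the counter: push here toward +y of the box to open. The lip is a plywood ridge 88 mm long along the box's x and 14 mm thick, from the cover's top face up to 99 mm above the counter. Axes as the box
- t_pivot (a point): turning axis of the valve with the T-shaped handle, at handle height, 48 mm above the counter; fixed in the box. Axes as the box. The room inside the box is 126 (x) by 236 mm (y); beside the handles it holds only the two brass pipes along x, one under each pivot, 29 mm wide, their tops 39 mm above the counter
- t_end (a point): centre of the crosspiece at the end of the T-shaped steel handle (the valve to shut), 52 mm from the pivot. The handle is a flat bar 12 mm wide and reaches 58 mm from the pivot; the crosspiece is 34 mm long across the bar and 12 mm wide. Handle from 42 to 55 mm above the counter
- t_handle (a joint): angle of the T-shaped handle, rad: 0 open (points along its pipe to -x of the box, toward the robot), grows clockwise seen from above; 1.57 shut (crosswise, end pointing to +y of the box); end stop at 1.63. It starts between 0 and 0.25 and stays where it is left; about 2 N at the end turns it
- bar_end (a point): point near the end of the other handle, a plain straight steel bar 12 mm wide without crosspiece, 52 mm from its pivot, 48 mm above the counter; must stay as it is
- bar_handle (a joint): angle of the plain bar handle, rad, same sense; starts between 0 and 0.15; not to be moved
- test_pinch_pot: small pale pinch pot, 60 mm wide, 38 mm tall, standing to the left of the valve box, low enough for the opened cover to pass over it; loose, to be left alone; origin at its underside
- slip_bottle: white squeeze bottle with a pointed nozzle, 41 mm wide, 112 mm tall, standing to the right of the valve box; loose, to be left alone; origin at its underside
- masking_tape: roll of masking tape lying flat, 96 mm wide, 25 mm tall; loose, to be left alone; origin at its underside
- water_pot: speckled glazed pot, 68 mm wide, 63 mm tall; loose, to be left alone; origin at its underside
- clay_skull: small fragile clay skull, 83 x 56 x 59 mm; loose, to be left alone; origin at its underside
- loop_tool_a: loop tool with a brown handle, 177 mm long, lying flat; loose, to be left alone; origin at its underside
- teal_brush: teal toothbrush, 168 mm long, lying flat; loose, to be left alone; origin at its underside
- slate_rib: dark oval wooden rib, 92 x 58 mm, 7 mm thick, lying flat; loose, to be left alone; origin at its underside

How it is judged:
On the way, in this order (a step that is already met when the one before it is completed fails the run):
1. the cover is pushed all the way open (value of joint cover above 0.2 m), for 0.1 s.
2. the T-shaped handle is pushed shut (value of joint t_handle above 1.42 rad), for 0.2 s.
At the end, for the whole second after the job is handed in: The cover stands open by more than 200 mm of its 230 mm, the T-shaped handle is turned past 1.42 rad (within about 9 degrees of square across its pipe), the plain bar handle's end is within 12 mm of where it was, and all is at rest (value of joint cover above 0.2 m and value of joint t_handle above 1.42 rad and distance of bar_end from where it was at the start of the episode below 0.012 m and velocity of joint t_handle between -0.05 and 0.05 rad/s and velocity of joint cover between -0.01 and 0.01 m/s); the robot touches nothing.
It fails at once if the cover's lip is pinched between the fingers (contact force between the fingers and lip_right above 2 N and contact force between the fingers and lip_left above 2 N).
It fails at once if the T-shaped handle is pinched between the fingers ((contact force between the fingers and t_bar_right above 2 N or contact force between the fingers and t_cross_right above 2 N) and (contact force between the fingers and t_bar_left above 2 N or contact force between the fingers and t_cross_left above 2 N)).
It fails at once if the handle or the lip is forced with more than 40 N (contact force between the fingers and lip_right above 40 N or contact force between the fingers and t_bar_right above 40 N or contact force between the fingers and t_cross_right above 40 N or contact force between the fingers and lip_left above 40 N or contact force between the fingers and t_bar_left above 40 N or contact force between the fingers and t_cross_left above 40 N).
It fails at once if the plain bar handle is moved by more than 12 mm (distance of bar_end from where it was at the start of the episode above 0.012 m).
It fails at once if a bystander is moved or lifted by more than 20 mm (distance of any of test_pinch_pot, slip_bottle, masking_tape, water_pot, clay_skull, loop_tool_a, teal_brush, slate_rib from where it was at the start of the episode above 0.02 m).
It also fails if it takes over 48 s, if anything falls off the work surface, if the arm or the gripper's body presses on something with over 40 N, if the wrist force passes 120 N, or if a joint passes its speed limit or range.

## Working session

There is one attempt and no reset: what is moved stays moved. The work goes in short steps, each a Python script; the robot and the scene stay as the last script left them, time stands still between calls to the robot, and variables do not carry over. Pictures are saved under pics/ and viewed, at most 10 in all, crops included, and the job is handed in when it is done.

```bash
mkdir -p pics
cat > h.py <<'E'
import numpy as np, cv2
from bench import arm
def cam(n,f=None):
    c=arm.read_camera(n)
    if f: cv2.imwrite('pics/'+f,c['image'][:,:,::-1])
    fl=240/np.tan(np.radians(c['fov_y'])/2)
    K=np.array([[fl,0,c['cx']],[0,fl,c['cy']],[0,0,1.]])
    return c,K,np.array(c['dist'],float),np.array(c['camera_from_world'])
def world(C,px,z):
    c,K,d,T=C
    u=cv2.undistortPoints(np.array([px],float).reshape(-1,1,2),K,d)[:,0]
    R,t=T[:3,:3],T[:3,3]; o=-R.T@t; out=[]
    for p in u:
        r=R.T@np.array([p[0],p[1],1]); out.append(o+r*(z-o[2])/r[2])
    return np.array(out)
def pix(C,P):
    c,K,d,T=C
    return cv2.projectPoints(np.array(P,float).reshape(-1,1,3),cv2.Rodrigues(T[:3,:3])[0],T[:3,3],K,d)[0][:,0]
E
python3 - <<'E'
from h import *
import pickle
for n in('top','scene'):
    C=cam(n,n+'0.png'); pickle.dump(C,open(n+'0.pkl','wb')); print(n,np.linalg.inv(C[3])[:3,3])
s=arm.sense();print(s['position'],s['orientation'],s['t'],s['width'])
E
```

```text
top [0.19122171 0.04774325 1.43529009]
scene [-0.65998161 -0.57770789  1.00749218]
[0.17954868 0.51961161 0.23070573] [ 1.65621784e-01  9.86189153e-01 -5.80402436e-04 -2.06191636e-04] 0.1 0.08561386814712497
```

View pics/top0.png

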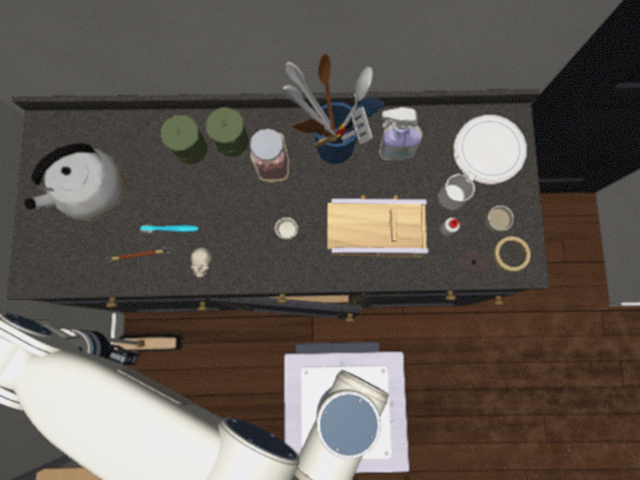

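View pics/scene0.png

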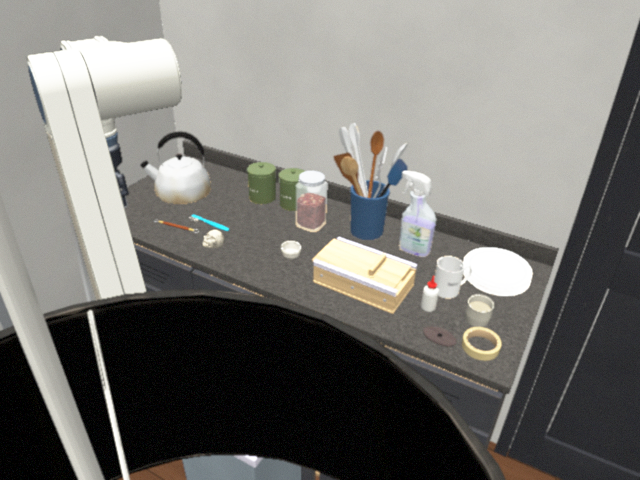

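The top picture shows the box at columns 327–427, rows 199–252, the lip near (393,224), the slip bottle to its right at (452,227) and the pinch pot to its left at (287,229). I'll enlarge the box.

Run:
```python
import cv2
i=cv2.imread('pics/top0.png')[185:265,310:470]
cv2.imwrite('pics/crop0.png',cv2.resize(i,None,fx=5,fy=5,interpolation=cv2.INTER_CUBIC))
```

```text
(no output)
```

View pics/crop0.png

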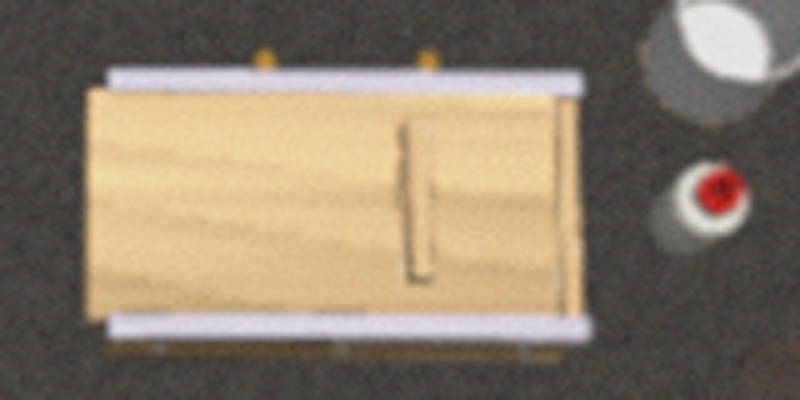

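The crop shows rail outer corners at crop (107,68), (583,70), (592,341), (108,340), and the lip's right top edge along (433,121)–(434,278).

Run:
```python
from h import *
import pickle
C=pickle.load(open('top0.pkl','rb'))
f=lambda p:np.array(p)/5+[309.6,184.6]
np.set_printoptions(precision=4,suppress=True)
r=world(C,f([(107,68),(583,70),(592,341),(108,340)]),.078);print(r, r.mean(0))
print(np.linalg.norm(np.roll(r,1,0)-r,axis=1))
print('yaw',[np.degrees(np.arctan2(-d[0],d[1])) for d in (r[0]-r[1],r[3]-r[2])])
print('lip',world(C,f([(433,121),(434,278)]),.099))
print('bottle',world(C,f([(718,190)]),.11),world(C,f([(713,200)]),.08))
print('pot',world(C,[(287,229)],.03), 'barbs',world(C,f([(265,60),(428,60)]),.03))
```

```text
[[ 0.5623  0.0267  0.078 ]
 [ 0.5563 -0.2316  0.078 ]
 [ 0.4073 -0.228   0.078 ]
 [ 0.4127  0.0293  0.078 ]] [ 0.4846 -0.1009  0.078 ]
[0.1496 0.2584 0.149  0.2573]
yaw [np.float64(-1.3336499166787037), np.float64(-1.1919680688911163)]
lip [[ 0.5241 -0.146   0.099 ]
 [ 0.4391 -0.1426  0.099 ]]
bottle [[ 0.4812 -0.2921  0.11  ]] [[ 0.4823 -0.2968  0.08  ]]
pot [[0.4892 0.15   0.03  ]] barbs [[ 0.5784 -0.063   0.03  ]
 [ 0.5767 -0.1547  0.03  ]]
```

```bash
cat >> h.py <<'E'
B=np.array([.4846,-.1009]); yaw=np.radians(-1.26)
bx=np.array([np.cos(yaw),np.sin(yaw)]); by=np.array([-np.sin(yaw),np.cos(yaw)])
def W(x,y,z): return [*(B+x*bx+y*by),z]
def Q(deg):  # tool down, tool x at this angle from box x
    a=(np.radians(deg)+yaw)/2; return [np.cos(a),np.sin(a),0,0]
def L(p): return np.array([(np.array(p[:2])-B)@bx,(np.array(p[:2])-B)@by])
def st(m=''):
    s=arm.sense();print(m,round(s['t'],2),np.round(L(s['position']),4),np.round(s['position'][2],4),'F',np.round(s['wrist_force'],1),'q6',round(s['joint_pos'][5],2),'w',round(s['width'],3));return s
E
python3 - <<'E'
from h import *
import pickle
C=pickle.load(open('top0.pkl','rb'))
f=lambda p:np.array(p)/5+[309.6,184.6]
print([L(p) for p in world(C,f([(87,200),(557,200)]),.073)], [L(p) for p in world(C,f([(433,121),(434,278)]),.099)])
arm.move_gripper(0)
arm.move_ptp(W(0,-.080,.20),Q(90)); st()
cam('wrist','w0.png')
arm.move_l(W(0,-.080,.082),.1); s=st('down')
E
```

```text
[array([0.00253197, 0.13995756]), array([ 0.00333769, -0.11364107])] [array([ 0.04048612, -0.04417808]), array([-0.0446072 , -0.04272696])]
 3.57 [ 0.0002 -0.0794] 0.2001 F [-0.2  0.4 -0.4] q6 1.07 w 0.0
down 4.95 [ 0.0003 -0.0802] 0.0825 F [ 0.7  0.  -0.2] q6 1.07 w 0.0
```

View pics/w0.png

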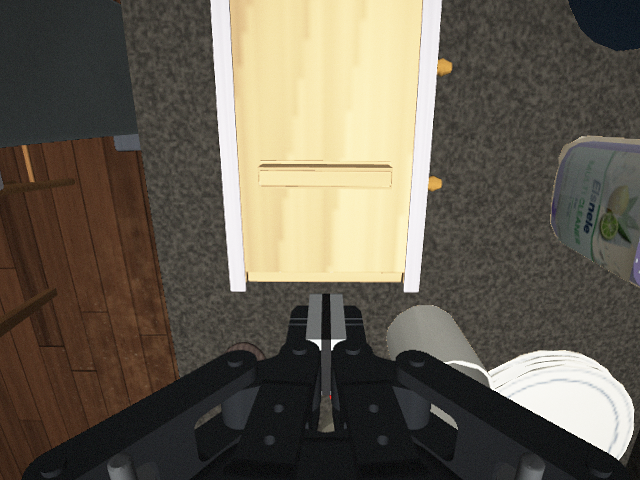

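The wrist picture confirms the box: lip at (325,172), square between the rails, nothing in the way of pushing. The cover reads 13 mm open; now I push it with the closed fingertips.

Run:
```python
from h import *
arm.move_l(W(0,-.045,.082),.05); st('contact')
arm.move_l(W(0,.10,.082),.08); st()
y=.10
while y<.162:
    y+=.01 if y<.13 else .004
    arm.move_l(W(0,y,.082),.05); s=st()
    if abs(s['wrist_force'][1])>12: break
arm.move_l(W(0,y-.03,.082),.08)
arm.move_l(W(0,y-.06,.25),.2); st()
import pickle
C=cam('wrist','w1.png');pickle.dump(C,open('w1.pkl','wb'))
```

```text
contact 5.8 [ 0.     -0.0448] 0.082 F [-0.2  0.7 -0.1] q6 1.13 w 0.0
 7.76 [-0.0005  0.1001] 0.0817 F [ 0.1 -0.2 -0.8] q6 1.42 w -0.0
 8.11 [-1.000e-04  1.106e-01] 0.0819 F [ 0.3 -0.1 -0.4] q6 1.44 w 0.0
 8.46 [0.     0.1206] 0.082 F [ 0.3 -0.4  0.5] q6 1.46 w -0.0
 8.81 [-0.      0.1305] 0.082 F [-0.  -0.7 -0.8] q6 1.48 w -0.0
 9.06 [-0.      0.1343] 0.082 F [-0.8 -0.5 -1.1] q6 1.49 w 0.0
 9.31 [-0.      0.1383] 0.082 F [0.3 0.5 0.7] q6 1.5 w 0.0
 9.56 [0.     0.1423] 0.082 F [-0.5 -0.1 -0.5] q6 1.51 w 0.0
 9.81 [-0.      0.1463] 0.082 F [-0.4 -0.6  0.9] q6 1.51 w 0.0
 10.06 [0.     0.1503] 0.082 F [ 0.4 -0.7  0.1] q6 1.52 w 0.0
 10.31 [-0.      0.1543] 0.082 F [-0.1  1.5 -0.2] q6 1.53 w -0.0
 10.56 [0.     0.1583] 0.082 F [-0.1 -0.7  0.1] q6 1.54 w -0.0
 10.81 [-0.      0.1611] 0.082 F [-0.9 -7.7  0.3] q6 1.55 w -0.0
 12.33 [-0.0004  0.1023] 0.249 F [-0.2 -0.3  0.2] q6 1.42 w -0.0
```

View pics/w1.png

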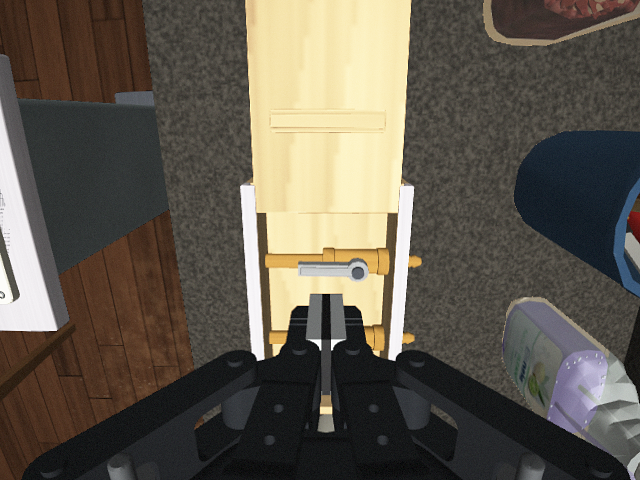

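The cover is open against its stop (−7.7 N felt). The picture shows the plain bar at the left valve (y=+40), pivot (358,271), so the T-handle is at y=−52, hidden below the fingers; I move right to look at it.

Run:
```python
from h import *
import pickle
arm.move_l(W(0,-.15,.25),.25); st()
C=cam('wrist','w2.png');pickle.dump(C,open('w2.pkl','wb'))
print(pix(C,[W(.03,-.052,.055),W(-.022,-.052,.055),W(.03,.04,.055),W(-.073,-.128,.078),W(.073,-.128,.078)]))
```

```text
13.54 [-1.00e-04 -1.49e-01] 0.25 F [-0.1  0.2  0.6] q6 0.96 w 0.0
[[360.76156913  96.06506825]
 [298.98962563  95.89969582]
 [363.52396227 -25.76317284]
 [238.14852584 190.08717459]
 [411.74741733 190.40330937]]
```

View pics/w2.png

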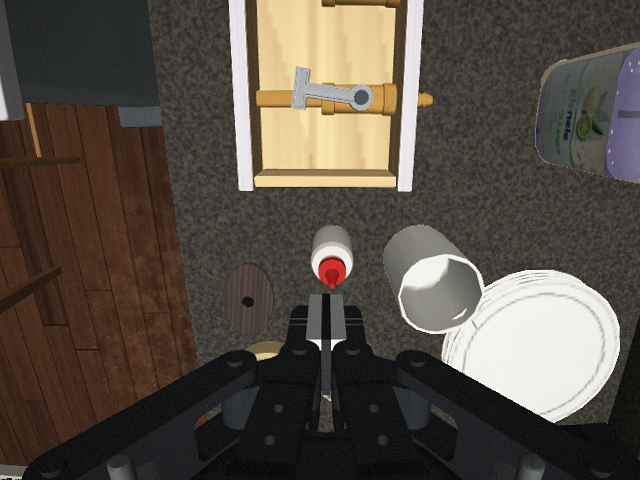

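The T-handle is seen: pivot at (361,97), predicted (361,96); crosspiece centre at (301,89), so it starts near 0.13 rad. I push the bar from its right side with the closed fingers along the arc, turning the tool with it.

```bash
cat >> h.py <<'E'
def pose(th,off,r=.030,z=.047):
    u=np.array([-np.cos(th),np.sin(th)]);n=np.array([np.sin(th),np.cos(th)])
    p=np.array([.03,-.052])+r*u-off*n
    return W(p[0],p[1],z),Q(180-np.degrees(th)),n
E
python3 - <<'E'
from h import *
p,q,n=pose(.13,.034,z=.20)
arm.move_ptp(p,q); st('above')
arm.move_l(pose(.13,.034)[0],.1); st('in')
arm.move_l(pose(.13,.0205)[0],.05); st('contact')
th=.13
while th<1.57:
    th=min(th+.1,1.58)
    p,q,n=pose(th,.0205)
    arm.move_l(p,.06,attitude=q); s=st(round(th,2))
    if np.linalg.norm(s['wrist_force'])>12: break
E
```

```text
above 14.8 [-0.004  -0.0816] 0.2003 F [ 0.  -0.5  0.9] q6 -0.37 w 0.0
in 16.48 [-0.0039 -0.082 ] 0.0475 F [ 0.6 -0.2  0.1] q6 -0.38 w 0.0
contact 16.9 [-0.0023 -0.068 ] 0.0471 F [ 0.5 -1.  -0.3] q6 -0.35 w 0.0
0.23 17.15 [-0.0038 -0.0651] 0.0471 F [-0.5  0.5 -0.2] q6 -0.25 w 0.0
0.33 17.4 [-0.0049 -0.062 ] 0.0471 F [ 0.2 -2.1 -0.7] q6 -0.15 w -0.0
0.43 17.65 [-0.0056 -0.0584] 0.0471 F [-0.  -2.3  0.5] q6 -0.04 w 0.0
0.53 17.9 [-0.0061 -0.0547] 0.047 F [-0.1 -2.5  0.1] q6 0.06 w 0.0
0.63 18.15 [-0.0062 -0.051 ] 0.047 F [-0.9 -2.1 -0.5] q6 0.17 w -0.0
0.73 18.4 [-0.0059 -0.0474] 0.0471 F [-0.6 -2.6  0.2] q6 0.28 w -0.0
0.83 18.65 [-0.0053 -0.0438] 0.047 F [ 0.4 -1.7  1.3] q6 0.38 w 0.0
0.93 18.9 [-0.0043 -0.0403] 0.047 F [-0.6 -1.4  0.5] q6 0.49 w 0.0
1.03 19.15 [-0.003  -0.0369] 0.047 F [-0.6 -2.1  0.1] q6 0.6 w 0.0
1.13 19.4 [-0.0014 -0.0337] 0.047 F [-0.2 -0.9  1.6] q6 0.71 w 0.0
1.23 19.65 [ 0.0006 -0.0306] 0.047 F [-1.2 -1.5  1.3] q6 0.81 w 0.0
1.33 19.9 [ 0.0028 -0.0278] 0.047 F [-1.8 -1.4  0.6] q6 0.92 w 0.0
1.43 20.15 [ 0.0054 -0.0252] 0.047 F [-1.9 -1.4  0.2] q6 1.03 w -0.0
1.53 20.4 [ 0.0082 -0.0228] 0.0469 F [-1.7 -0.9  0.5] q6 1.13 w 0.0
1.58 20.65 [ 0.0096 -0.0218] 0.047 F [-1.1 -1.8  1.5] q6 1.19 w 0.0
```

Run:
```python
from h import *
import pickle
off=.0205
while off>.0125:
    off-=.001
    arm.move_l(pose(1.58,off)[0],.03); s=st(round(off,4))
    if -s['wrist_force'][0]>6: break
arm.move_l(pose(1.58,off+.02)[0],.06); p=pose(1.58,off+.02,z=.25)[0]
arm.move_l(p,.15)
arm.move_l(W(-.02,-.13,.25),.2,attitude=Q(90)); st()
C=cam('wrist','w3.png');pickle.dump(C,open('w3.pkl','wb'))
print(pix(C,[W(.03,-.052,.055),W(.03,0,.055),W(.03,.04,.055)]))
```

```text
0.0195 20.9 [ 0.0106 -0.0217] 0.0469 F [-2.8 -1.7  1.7] q6 1.19 w -0.0
0.0185 21.15 [ 0.0118 -0.0216] 0.047 F [-2.7  0.1  2. ] q6 1.19 w -0.0
0.0175 21.4 [ 0.0127 -0.0216] 0.0469 F [-3.4  1.3  1. ] q6 1.2 w 0.0
0.0165 21.65 [ 0.0137 -0.0217] 0.0469 F [-3.3  1.8  0.8] q6 1.2 w -0.0
0.0155 21.9 [ 0.0147 -0.0217] 0.0469 F [-3.3  3.1  1.3] q6 1.2 w 0.0
0.0145 22.15 [ 0.0156 -0.0217] 0.0469 F [-3.9  2.9  0.6] q6 1.2 w -0.0
0.0135 22.4 [ 0.0158 -0.0216] 0.0468 F [-7.2  3.1  1.6] q6 1.2 w -0.0
 25.08 [-0.0201 -0.1295] 0.2497 F [-0.4 -0.3  0.1] q6 0.97 w -0.0
[[383.56788323 120.13880366]
 [386.06824583  54.77273941]
 [387.93603375   1.37079066]]
```

View pics/w3.png

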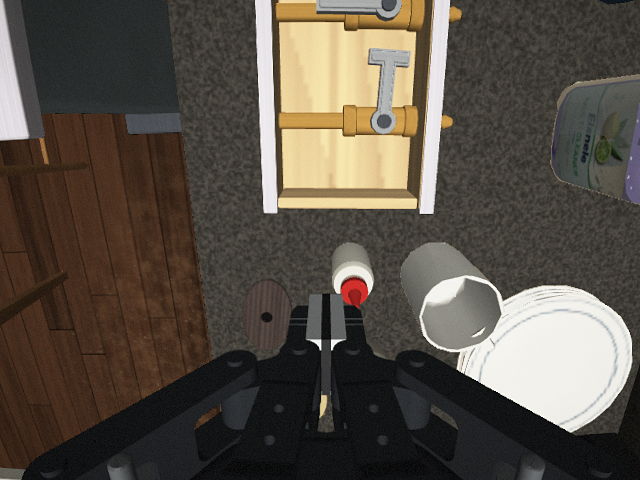

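The T-handle now points square across its pipe, with its end at (389,57) against a predicted (386,55). The plain bar is unmoved and the tool is clear of everything, so I hand in.

```bash
python3 -c "
from h import *
print(arm.finish_job())"
```

```text
the job is handed in; nothing more can be done
None
```

The job is handed in: I pushed the cover open to its end stop, turned the T-handle shut square across its pipe, and left the plain bar as it was; the hand-in returned no verdict.

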